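Load a label roll on the dispenser carousel

ROBOT

A 7-joint arm with a two-finger parallel gripper is mounted at the origin on the work surface. World frame = base frame: x ahead of the robot, y to its left, z up, the work surface at z = 0. Lengths are in m, angles in rad, forces in N, time in s.
With the tool pointing down it reaches from about 0.4 to 0.875 m from the base axis. Payload 19.3 kg.
Tool frame: the origin (TCP) lies at the very end of the fingers, on their centre line; the grasp point (between the pads) lies 19 mm behind it; z points along the fingers, y is the line along which they close (so a half turn about z gives the same grasp; the last joint's range is limited). The gripper opens to 85 mm and grips with 20 to 120 N. Pads are 22 mm wide; open, the fingers measure 114 mm over their backs; the gripper's body (76 mm by 85 mm) begins 54 mm behind the grasp point. The pads swing forward as they close: fully open they stand 13 mm farther back than shut.
Start: joints at [1.254, 0.521, -0.036, 1.599, 0.021, 1.021, -0.113], TCP at [0.153, -0.606, 0.231] pointing down, gripper open.
Joint ranges: [-2.91, 2.91], [-0.3, 2.13], [-1.5, 1.42], [0.17, 2.43], [-1.26, 4.41], [0.16, 1.93], [-2.52, 2.52]. Speed limits (rad/s): [1.89, 1.89, 2.39, 2.39, 3.01, 3.01, 3.01].

INTERFACE

Orientations are given as [roll, pitch, yaw] about the fixed x, y, z axes, in that order (R = Rz(yaw) Ry(pitch) Rx(roll)).
In Python, from workcell import monitor, optics, job_done gives the robot as it stands.
- The arm moves only by the shell command python3 -m handwheel 'ROWS' [FORCE]. ROWS is JSON, a list of rows, each an object of numbers: "dx", "dy", "dz": the shift along the tool's x, y, z in cm; "wx", "wy", "wz": the turn, a rotation vector about the tool's x, y, z in rad; "claw": the opening in per cent of the stroke, from 0 (shut) to 100 (fully open). A call has 1 to 8 rows; each row shifts and turns the commanded pose from where the row before left it, along the tool's axes as they then stand; what a row does not reach is not made up. A row lasts 1/8 s, in which the tool goes at most 62.5 mm and 10.7 degrees, less where a joint would pass 70% of its speed; a pose out of reach is approached as far as the arm can. A call with a gripper value outside its range is refused whole. The fingers move at their own pace and stop on an object; FORCE is the grip in N (left out, the last holds). Time passes only in rows, so rows that do not move let the fingers close. It gives the time, the measured TCP pose, the force, the opening and the grip force at its end, in the units of the state.
- monitor.observe(): the state, without advancing time (a new reading comes with each control period).
- optics.grab_frame(name): name is "scene" or "top" or "wrist"; returns a dict with "frame" (420x560x3 uint8, blue, green, red), "fovy" (degrees; the focal length in pixels is half the picture's height over the tangent of half this angle, whatever the lens; pixels are square), "cx", "cy" (the principal point, pixels), "k1" (the pictures are not rectified: a ray, as slopes to the right and down, at radius r is drawn at 1 + k1 r^2 times it, then the intrinsics apply), "R" (3x3) and "t" (3): a world point X has camera coordinates R X + t. Camera axes: x right, y down, z forward; pixel columns grow to the right and rows downward; lengths in m; the calibration is good to about 2 mm. A picture is of the moment at which its call begins. There is no depth.
- job_done(): hands the job in; it is judged then, once.
Trained networks look in the newest picture that a camera, given by its name, has taken for a name from the list of things; names that differ only in an ending like _2 or _b are one class to them, and where a whole thing is asked for, a point or a joint stands for the part that bears it (a point fixed in the world has none). Each returns a list of dicts, best first, with "p" (0 to 1); they miss things now and then, are a little off and sometimes report something else, mostly with a low value. They report only what shows in the picture. A call takes as long as a camera call. They do not tell look-alikes from the thing itself.
- optics.masks_of(name, camera): "region" (420x560 bool, what is visible of it) and "rect" ([left, top, width, height] in pixels, round what is visible of it).
The state is a dict: "clock": time; "qpos": joint angles; "qd": joint speeds; "joint_efforts": joint torques, N m; "position": TCP position; "tool_rot": TCP orientation; "force": force on the tool from outside, world axes, zero at the start; "moment": the same for the moment, N m; "grip_width": finger opening in m; "finger_force": force on a finger pad.
Only numpy, scipy, OpenCV 4.12 (cv2) and the standard library are available. Lean on these libraries where they do the work, as an engineer would, in place of code of your own. Each camera call takes 0.05 s, during which the arm holds its last target. There are 200 camera calls.

TASK

Take the label roll with the orange ends out of the tray, lower it all the way down onto the empty steel spindle of the roll carousel without dropping it, and let go. Only then swing the carousel round by its black post handle, counter-clockwise seen from above, until it clicks into its detent with the fresh roll under the yellow gate, and let go. Leave the other rolls and everything else on the table standing where they are.

Things in the scene. Friction and masses are not known exactly. Their poses are not given: they have to be found in the camera images.
- roll_orange_mid (a point): paper label roll with orange plastic end caps: an upright hollow cylinder 62 mm in diameter, 90 mm tall, 26 mm bore right through, about 0.25 kg, standing loose in the tray. This point is its centre, on its axis, 45 mm above its underside; z is its axis. The one to load
- roll_orange: the same orange-ended roll; this is the centre of its underside
- roll_blue_mid (a point): paper label roll with blue plastic end caps: an upright hollow cylinder 62 mm in diameter, 90 mm tall, 26 mm bore right through, about 0.25 kg, standing loose in the tray; leave it alone. This point is its centre, on its axis, 45 mm above its underside; z is its axis
- roll_green_mid (a point): paper label roll with green plastic end caps: an upright hollow cylinder 62 mm in diameter, 90 mm tall, 26 mm bore right through, about 0.25 kg, standing loose in the tray; leave it alone. This point is its centre, on its axis, 45 mm above its underside; z is its axis
- tray: fixed dark steel tray, 290 x 110 mm, rim 16 mm high, floor 3 mm thick. Origin: centre of its underside; x is its long side. The three rolls stand in a row along x, 85 mm apart, in any order: between neighbours there are only 23 mm, so fingers go down on the +y and -y sides of a roll
- stand: fixed stand of the carousel. Origin: on the turntable's axis at table level. Its +x points to the gate: two aluminium posts (16 mm) at x = 152 mm, y = -75 and +75 mm, with a bar on top (z up to 190 mm) and a yellow plate from x = 102 to 152 mm, y = -50 to 50 mm, underside at z = 168 mm; the mounted roll passes under it. At -x a dark block (x = -157 to -191 mm, 40 mm wide, 48 mm high) carries the sprung detent roller
- carousel (a joint): angle of the turntable on its stand, rad, growing counter-clockwise seen from above. 0: in the detent, spindle under the gate (towards the stand's +x); it starts between -2.2 and -1.4. The axle rubs (0.15 N m) and stays where it is left. Just before 0 (from about -0.19, crest at -0.09) the sprung roller rides over a stud, which takes up to about 10 N at the handle, then drops into the notch at 0 and holds; a stop lies at +0.06
- carousel_axis (a point): the turntable's vertical axis, at the top face of the white disc (260 mm in diameter, top 42 mm above the table); turns with it, x towards the empty spindle. A cardboard-brown used-up roll (36 mm in diameter, top 126 mm above the table) is fixed on the disc 70 mm from the axis, 100 degrees counter-clockwise from the spindle
- spindle_home (a point): on the axis of the empty spindle, 45 mm above the disc: where the centre of a fully seated roll comes to lie. Steel spindle 20 mm in diameter, standing 70 mm above the disc (tip 112 mm above the table), the top 12 mm tapered to 10 mm; 70 mm from the carousel's axis; orange ring at its foot. Turns with the disc
- handle_mid (a point): on the upright black post handle, 18 mm in diameter, 90 mm tall (a plain sleeve that spins freely about its own upright axis, so a grip need not turn with the carousel), standing on the disc 105 mm from the axis, 205 degrees counter-clockwise from the spindle; its top is 132 mm above the table and this point is 27 mm below the top
- amber: loose amber glass bottle, 50 mm in diameter, 170 mm tall, on the table between tray and carousel; origin at the underside. Leave it alone
- solvent: loose white bottle, 60 mm in diameter, 150 mm tall, just right of the carousel; origin at the underside. Leave it alone
- jar: loose glass jar, 60 mm in diameter, 80 mm tall; origin at the underside. Leave it alone
- mug: loose blue mug, 80 mm in diameter, 90 mm tall; origin at the underside. Leave it alone
- bowl: loose white bowl, 110 mm in diameter, 50 mm tall; origin at the underside. Leave it alone
- brush: loose brush, 180 mm long; origin at the underside of its middle. Leave it alone
Things that resemble listed ones, but are neither listed nor needed, are in the scene too. Of the things like the roll_orange, leave any that is pink or red; of the rest the larger one is meant.

How it is judged:
By the outcome, as a careful person would: the job done as asked, in the order asked, and still so for the second after the job is handed in, with the robot touching nothing.
It also fails if it takes over 58 s, if anything falls off the work surface, if the arm or the gripper's body presses on something with over 40 N, if the wrist force passes 120 N, or if a joint passes its speed limit or range.

## Working session

There is one attempt and no reset: what is moved stays moved. The work goes in short steps, Python scripts to look and compute and a shell command to move; the robot and the scene stay as the last step left them, time stands still between calls to the robot, and variables do not carry over. Pictures are saved under pics/ and viewed, at most 10 in all, crops included, and the job is handed in when it is done.

```bash
mkdir -p pics; cat > h.py <<'E'
import numpy as np, cv2
from workcell import monitor, optics, job_done
def cam(n):
    g=optics.grab_frame(n); return g
def ray(g,u,v):
    f=g["frame"].shape[0]/2/np.tan(np.radians(g["fovy"]/2))
    d=np.array([(u-g["cx"])/f,(v-g["cy"])/f]); s=d.copy()
    for _ in range(20): s=d/(1+g["k1"]*(s@s))
    R=np.array(g["R"]);t=np.array(g["t"])
    return -R.T@t, R.T@np.array([s[0],s[1],1])
def atz(g,u,v,z):
    o,d=ray(g,u,v); return o+d*(z-o[2])/d[2]
def proj(g,X):
    f=g["frame"].shape[0]/2/np.tan(np.radians(g["fovy"]/2))
    c=np.array(g["R"])@np.array(X)+np.array(g["t"]); s=c[:2]/c[2]
    s=s*(1+g["k1"]*(s@s)); return s[0]*f+g["cx"],s[1]*f+g["cy"]
E
python3 - <<'E'
from h import *
ims=[]
for n in ["scene","top"]:
    g=cam(n); cv2.imwrite(f"pics/{n}0.png",g["frame"]); o,d=ray(g,280,210); print(n,o.round(3),d.round(2),g["fovy"])
    for k in ["roll_orange","roll_blue_mid","roll_green_mid","tray","stand","spindle_home","handle_mid","amber","solvent"]:
        for m in optics.masks_of(k,n)[:3]:
            if m["p"]>.3:
                r=m["rect"]; print(k,round(m["p"],2),r, m["region"].sum())
s=monitor.observe(); print(s["position"],s["tool_rot"],s["clock"],s["grip_width"])
E
```

```text
scene [1.388 0.136 0.876] [-0.74 -0.05 -0.67] 49.999666504332595
roll_orange 0.96 [380.8, 164.3, 26.3, 35.5] 721
roll_orange 0.9 [395.0, 200.6, 17.6, 30.3] 447
roll_orange 0.59 [327.5, 165.5, 13.0, 25.2] 369
roll_blue_mid 0.61 [306.3, 217.8, 28.1, 42.1] 951
roll_green_mid 0.58 [325.9, 202.7, 28.8, 38.4] 698
tray 0.76 [287.8, 202.7, 91.9, 74.2] 1604
stand 0.91 [136.2, 180.9, 96.1, 101.2] 6292
spindle_home 0.85 [136.2, 187.9, 97.8, 75.0] 3897
handle_mid 0.89 [133.1, 188.5, 104.3, 75.6] 3841
handle_mid 0.33 [275.0, 276.2, 28.3, 40.2] 866
amber 0.72 [259.1, 152.2, 15.6, 53.3] 724
solvent 0.65 [86.8, 204.5, 36.5, 56.7] 1111
top [0.386 0.08  1.756] [ 0.06 -0.01 -1.  ] 46.25478664080657
roll_orange 0.86 [172.9, 253.0, 21.8, 16.5] 323
roll_orange 0.65 [172.3, 211.5, 15.8, 14.6] 193
roll_orange 0.51 [209.7, 213.7, 18.6, 19.2] 263
roll_green_mid 0.58 [221.3, 195.1, 21.3, 20.9] 259
tray 0.9 [195.5, 162.2, 73.0, 84.2] 1595
stand 0.69 [253.8, 124.5, 14.1, 19.3] 271
stand 0.67 [311.4, 136.7, 71.9, 108.6] 5398
stand 0.65 [235.7, 172.4, 16.2, 19.8] 289
spindle_home 0.58 [307.8, 158.7, 76.7, 70.1] 4261
handle_mid 0.95 [307.6, 156.8, 79.3, 72.1] 4236
amber 0.72 [279.8, 233.0, 16.1, 15.1] 177
solvent 0.75 [393.0, 165.6, 22.7, 19.3] 346
solvent 0.48 [208.7, 213.4, 22.8, 22.8] 242
[ 0.15267523 -0.60605044  0.23129204] [-3.14154222e+00 -1.10177162e-05  2.46774272e-01] 1.0 0.08519765662919679
```

View pics/scene0.png

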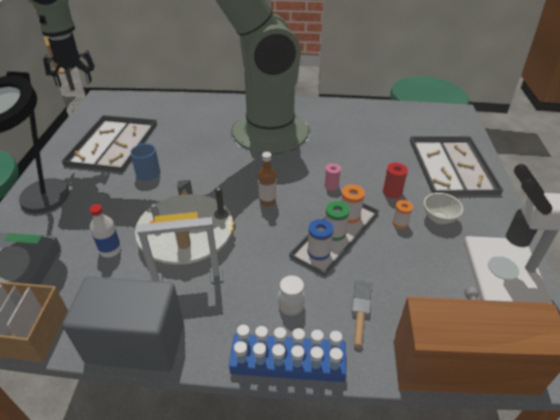

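View pics/top0.png

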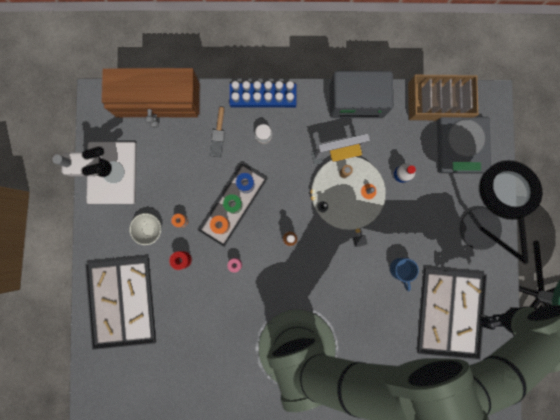

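The scene view shows the tray at about (335,235), with the orange roll at its far end at (352,200). The carousel is at (185,225). In the top view the orange roll is at (219,224), the disc centre at (348,192), the orange spindle foot at (369,191), the black handle at (323,206) and the gate at (346,145).

```bash
python3 - <<'E'
from h import *
g=cam("top"); f=g["frame"]
hsv=cv2.cvtColor(f,cv2.COLOR_BGR2HSV)
def cc(lo,hi,box):
    m=cv2.inRange(hsv,lo,hi); z=np.zeros_like(m); l,t,r,b=box; z[t:b,l:r]=m[t:b,l:r]; v,u=np.nonzero(z); return (u.min()+u.max())/2,(v.min()+v.max())/2,len(u)
for nm,lo,hi,box,z in [("orange",(5,120,80),(20,255,255),(205,210,232,240),.093),("green",(45,80,40),(90,255,255),(220,193,245,215),.093),("blue",(95,90,40),(130,255,255),(234,170,257,195),.093),("ring",(5,120,80),(20,255,255),(355,178,382,205),.045),("yellow",(15,140,100),(35,255,255),(325,140,365,165),.17)]:
    u,v,n=cc(lo,hi,box); print(nm,u,v,n,atz(g,u,v,z).round(4))
for u,v,z in [(291,239,.17),(404,172,.15),(323,206,.132),(348,192,.042),(359,240,.048),(347,171,.126)]: print(u,v,atz(g,u,v,z).round(3))
c=np.hstack([cv2.resize(f[155:260,190:275],None,fx=4,fy=4,interpolation=2),cv2.resize(f[130:250,300:415],None,fx=3.5,fy=3.5,interpolation=2)]) if 0 else cv2.resize(f[125:255,195:420],None,fx=3.5,fy=3.5,interpolation=2)
cv2.imwrite("pics/top1.png",c)
E
```

```text
orange 219.0 224.0 242 [0.4347 0.2645 0.093 ]
green 231.5 203.0 214 [0.5058 0.2226 0.093 ]
blue 244.5 181.5 226 [0.579  0.1788 0.093 ]
ring 368.0 191.0 141 [ 0.5511 -0.2511  0.045 ]
yellow 345.0 152.0 323 [ 0.667  -0.1533  0.17  ]
291 239 [0.384 0.024 0.17 ]
404 172 [ 0.604 -0.351  0.15 ]
323 206 [ 0.493 -0.084  0.132]
348 192 [ 0.548 -0.181  0.042]
359 240 [ 0.38  -0.217  0.048]
347 171 [ 0.611 -0.166  0.126]
```

View pics/top1.png

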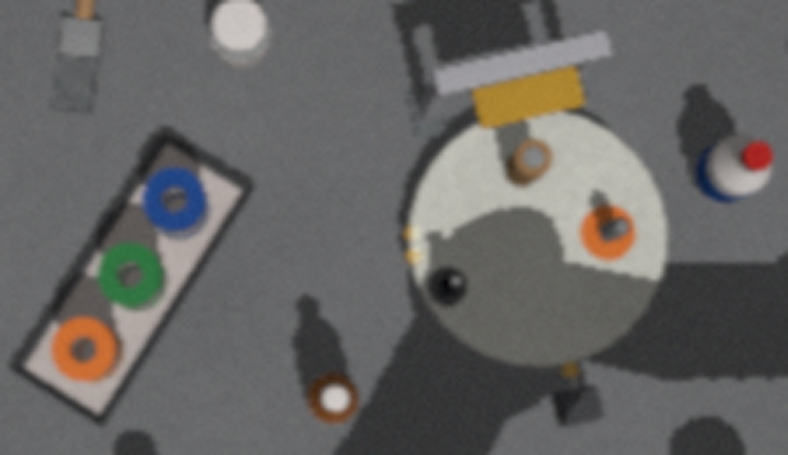

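```bash
cat >> h.py <<'E'
def rows(target, yaw, n, polar=False, z=None):
    "print rows (tool frame, cm, rad) to target xyz with tool down at yaw"
    s=monitor.observe(); p0=np.array(s["position"]); y0=s["tool_rot"][2]
    t=np.array(target); dy=(yaw-y0+np.pi)%(2*np.pi)-np.pi if not polar else yaw-y0
    P=[]
    for i in range(n+1):
        a=i/n
        if polar:
            r=(1-a)*np.hypot(*p0[:2])+a*np.hypot(*t[:2]); th=(1-a)*np.arctan2(p0[1],p0[0])+a*np.arctan2(t[1],t[0])
            P.append([r*np.cos(th),r*np.sin(th),(1-a)*p0[2]+a*t[2]])
        else: P.append((1-a)*p0+a*t)
    for i in range(n):
        c,q=np.cos(y0+dy*i/n),np.sin(y0+dy*i/n); d=(np.array(P[i+1])-P[i])*100
        print('{"dx":%.2f,"dy":%.2f,"dz":%.2f,"wz":%.3f}'%(c*d[0]+q*d[1],q*d[0]-c*d[1],-d[2],-dy/n))
def st():
    s=monitor.observe(); print(round(s["clock"],2),np.round(s["position"],4),np.round(s["tool_rot"],3),np.round(s["qpos"],2),round(s["grip_width"],4),np.round(s["force"],1),round(float(np.max(s["finger_force"])),1))
E
python3 -c "
from h import *
rows([.435,.2645,.28],2.605,24,True)"
```

```text
{"dx":4.83,"dy":-0.67,"dz":-0.20,"wz":-0.098}
{"dx":4.80,"dy":-0.57,"dz":-0.20,"wz":-0.098}
{"dx":4.78,"dy":-0.47,"dz":-0.20,"wz":-0.098}
{"dx":4.75,"dy":-0.38,"dz":-0.20,"wz":-0.098}
{"dx":4.72,"dy":-0.28,"dz":-0.20,"wz":-0.098}
{"dx":4.68,"dy":-0.19,"dz":-0.20,"wz":-0.098}
{"dx":4.65,"dy":-0.10,"dz":-0.20,"wz":-0.098}
{"dx":4.61,"dy":-0.01,"dz":-0.20,"wz":-0.098}
{"dx":4.57,"dy":0.08,"dz":-0.20,"wz":-0.098}
{"dx":4.53,"dy":0.17,"dz":-0.20,"wz":-0.098}
{"dx":4.49,"dy":0.26,"dz":-0.20,"wz":-0.098}
{"dx":4.45,"dy":0.34,"dz":-0.20,"wz":-0.098}
{"dx":4.41,"dy":0.42,"dz":-0.20,"wz":-0.098}
{"dx":4.36,"dy":0.50,"dz":-0.20,"wz":-0.098}
{"dx":4.31,"dy":0.58,"dz":-0.20,"wz":-0.098}
{"dx":4.26,"dy":0.66,"dz":-0.20,"wz":-0.098}
{"dx":4.21,"dy":0.74,"dz":-0.20,"wz":-0.098}
{"dx":4.16,"dy":0.81,"dz":-0.20,"wz":-0.098}
{"dx":4.11,"dy":0.88,"dz":-0.20,"wz":-0.098}
{"dx":4.05,"dy":0.95,"dz":-0.20,"wz":-0.098}
{"dx":4.00,"dy":1.02,"dz":-0.20,"wz":-0.098}
{"dx":3.94,"dy":1.09,"dz":-0.20,"wz":-0.098}
{"dx":3.88,"dy":1.15,"dz":-0.20,"wz":-0.098}
{"dx":3.83,"dy":1.22,"dz":-0.20,"wz":-0.098}
```

```bash
python3 -m handwheel '[{"dx":4.8,"dy":-0.7,"dz":-0.5,"wz":-0.1},{"dx":4.8,"dy":-0.6,"dz":-0.5,"wz":-0.1},{"dx":4.8,"dy":-0.5,"dz":-0.5,"wz":-0.1},{"dx":4.8,"dy":-0.4,"dz":-0.5,"wz":-0.1},{"dx":4.7,"dy":-0.3,"dz":-0.5,"wz":-0.1},{"dx":4.7,"dy":-0.2,"dz":-0.5,"wz":-0.1},{"dx":4.7,"dy":-0.1,"dz":-0.5,"wz":-0.1},{"dx":4.6,"dy":0,"dz":-0.5,"wz":-0.1}]' 40
python3 -m handwheel '[{"dx":4.6,"dy":0.1,"wz":-0.1},{"dx":4.5,"dy":0.2,"wz":-0.1},{"dx":4.5,"dy":0.3,"wz":-0.1},{"dx":4.5,"dy":0.3,"wz":-0.1},{"dx":4.4,"dy":0.4,"wz":-0.1},{"dx":4.4,"dy":0.5,"wz":-0.1},{"dx":4.3,"dy":0.6,"wz":-0.1},{"dx":4.3,"dy":0.7,"wz":-0.1}]'
python3 -c "
from h import *
st(); rows([.435,.2645,.26],2.605,8,True)"
```

```text
1.05 [ 0.1527 -0.6061  0.2313] [3.142 0.    0.247] [ 1.25  0.52 -0.04  1.6   0.02  1.02 -0.11] 0.0854 [ 0.4 -0.5 -0.3] 0.0
{"dx":14.14,"dy":-3.11,"dz":-0.36,"wz":-0.295}
{"dx":13.97,"dy":-2.22,"dz":-0.36,"wz":-0.295}
{"dx":13.74,"dy":-1.37,"dz":-0.36,"wz":-0.295}
{"dx":13.46,"dy":-0.55,"dz":-0.36,"wz":-0.295}
{"dx":13.14,"dy":0.23,"dz":-0.36,"wz":-0.295}
{"dx":12.77,"dy":0.96,"dz":-0.36,"wz":-0.295}
{"dx":12.36,"dy":1.66,"dz":-0.36,"wz":-0.295}
{"dx":11.91,"dy":2.30,"dz":-0.36,"wz":-0.295}schema error: expected keys dx, dy, dz, wx, wy, wz, claw
schema error: expected keys dx, dy, dz, wx, wy, wz, claw
```

```bash
python3 -m handwheel '[{"dx":4.8,"dy":-0.7,"dz":-0.5,"wx":0,"wy":0,"wz":-0.1,"claw":100},{"dx":4.8,"dy":-0.6,"dz":-0.5,"wx":0,"wy":0,"wz":-0.1,"claw":100},{"dx":4.8,"dy":-0.5,"dz":-0.5,"wx":0,"wy":0,"wz":-0.1,"claw":100},{"dx":4.8,"dy":-0.4,"dz":-0.5,"wx":0,"wy":0,"wz":-0.1,"claw":100},{"dx":4.7,"dy":-0.3,"dz":-0.5,"wx":0,"wy":0,"wz":-0.1,"claw":100},{"dx":4.7,"dy":-0.2,"dz":-0.5,"wx":0,"wy":0,"wz":-0.1,"claw":100},{"dx":4.7,"dy":-0.1,"dz":-0.5,"wx":0,"wy":0,"wz":-0.1,"claw":100},{"dx":4.6,"dy":0,"dz":-0.5,"wx":0,"wy":0,"wz":-0.1,"claw":100}]' 40
python3 -c "
from h import *
st(); rows([.435,.2645,.26],2.605,16,True)"
```

```text
clock: 2.05
position: [0.4477, -0.3734, 0.2715]
tool_rot: [3.141, -0.0, 1.05]
force: [0.3, 0.3, 0.4]
grip_width: 0.0853
finger_force: 0.0
2.05 [ 0.4477 -0.3734  0.2715] [ 3.141 -0.     1.05 ] [ 0.81  0.43 -0.31  1.66  0.14  1.08 -0.05] 0.0853 [0.3 0.3 0.4] 0.0
{"dx":4.53,"dy":0.15,"dz":0.07,"wz":-0.097}
{"dx":4.49,"dy":0.24,"dz":0.07,"wz":-0.097}
{"dx":4.45,"dy":0.32,"dz":0.07,"wz":-0.097}
{"dx":4.40,"dy":0.40,"dz":0.07,"wz":-0.097}
{"dx":4.36,"dy":0.48,"dz":0.07,"wz":-0.097}
{"dx":4.31,"dy":0.55,"dz":0.07,"wz":-0.097}
{"dx":4.27,"dy":0.63,"dz":0.07,"wz":-0.097}
{"dx":4.22,"dy":0.70,"dz":0.07,"wz":-0.097}
{"dx":4.17,"dy":0.77,"dz":0.07,"wz":-0.097}
{"dx":4.12,"dy":0.84,"dz":0.07,"wz":-0.097}
{"dx":4.07,"dy":0.91,"dz":0.07,"wz":-0.097}
{"dx":4.02,"dy":0.98,"dz":0.07,"wz":-0.097}
{"dx":3.96,"dy":1.05,"dz":0.07,"wz":-0.097}
{"dx":3.91,"dy":1.11,"dz":0.07,"wz":-0.097}
{"dx":3.86,"dy":1.17,"dz":0.07,"wz":-0.097}
{"dx":3.80,"dy":1.23,"dz":0.07,"wz":-0.097}
```

Tracking is good. I'll take a wrist look at the carousel now while passing, then continue.

```bash
python3 -m handwheel '[{"dx":4.5,"dy":0.1,"dz":0,"wx":0,"wy":0,"wz":-0.1,"claw":100},{"dx":4.5,"dy":0.2,"dz":0,"wx":0,"wy":0,"wz":-0.1,"claw":100},{"dx":4.5,"dy":0.3,"dz":0,"wx":0,"wy":0,"wz":-0.1,"claw":100}]'
python3 - <<'E'
from h import *
g=cam("wrist"); cv2.imwrite("pics/w0.png",g["frame"]); o,d=ray(g,280,210); print(o,d,g["fovy"])
for X in [(.546,-.183,.042),(.551,-.251,.112),(.495,-.091,.132)]: print(np.round(proj(g,X)))
np.save("w0.npy",g,allow_pickle=True); st()
E
```

```text
clock: 2.42
position: [0.5083, -0.253, 0.2714]
tool_rot: [3.141, 0.0, 1.35]
force: [-0.7, -1.3, -0.5]
grip_width: 0.0856
finger_force: 0.0
[ 0.52214104 -0.18626731  0.41340799] [-0.05057883 -0.2589168  -0.96460953] 59.709498743704366
[300. 101.]
[328. 181.]
[208. -20.]
2.48 [ 0.5107 -0.2467  0.2716] [ 3.140e+00 -3.000e-03  1.361e+00] [ 0.65  0.41 -0.42  1.69  0.18  1.07 -0.03] 0.0854 [4.  8.  0.7] 0.0
```

View pics/w0.png

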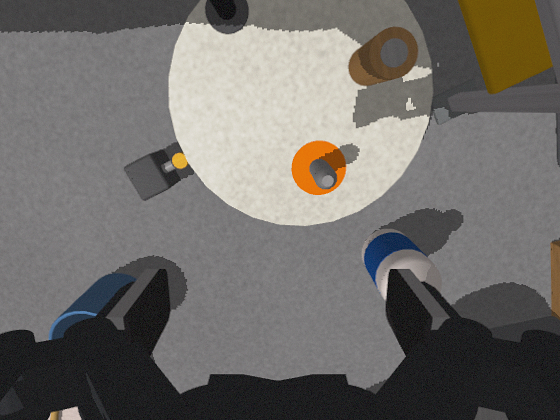

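```bash
python3 -m handwheel '[{"dx":4.4,"dy":0.4,"dz":0,"wx":0,"wy":0,"wz":-0.1,"claw":100},{"dx":4.4,"dy":0.5,"dz":0,"wx":0,"wy":0,"wz":-0.1,"claw":100},{"dx":4.3,"dy":0.6,"dz":0,"wx":0,"wy":0,"wz":-0.1,"claw":100},{"dx":4.3,"dy":0.6,"dz":0,"wx":0,"wy":0,"wz":-0.1,"claw":100},{"dx":4.2,"dy":0.7,"dz":0,"wx":0,"wy":0,"wz":-0.1,"claw":100},{"dx":4.2,"dy":0.8,"dz":0,"wx":0,"wy":0,"wz":-0.1,"claw":100},{"dx":4.1,"dy":0.8,"dz":0,"wx":0,"wy":0,"wz":-0.1,"claw":100}]'
python3 -c "
from h import *
st(); rows([.435,.2645,.24],2.605,6,True)"
```

```text
clock: 3.35
position: [0.5296, 0.0444, 0.2714]
tool_rot: [3.141, 0.0, 2.05]
force: [0.4, -0.1, -0.7]
grip_width: 0.0853
finger_force: 0.0
3.35 [0.5296 0.0444 0.2714] [3.141 0.    2.05 ] [ 0.3   0.39 -0.66  1.77  0.27  1.07  0.03] 0.0853 [ 0.4 -0.1 -0.7] 0.0
{"dx":3.96,"dy":1.08,"dz":0.52,"wz":-0.093}
{"dx":3.91,"dy":1.13,"dz":0.52,"wz":-0.093}
{"dx":3.87,"dy":1.18,"dz":0.52,"wz":-0.093}
{"dx":3.82,"dy":1.23,"dz":0.52,"wz":-0.093}
{"dx":3.78,"dy":1.27,"dz":0.52,"wz":-0.093}
{"dx":3.73,"dy":1.32,"dz":0.52,"wz":-0.093}
```

The wrist view shows the spindle tip at (326,180), against a prediction of (328,181), so the carousel estimate holds. The used roll is at (390,55), the handle at (227,10) and the detent block at (155,170).

```bash
python3 -m handwheel '[{"dx":4.0,"dy":1.1,"dz":0.5,"wx":0,"wy":0,"wz":-0.09,"claw":100},{"dx":3.9,"dy":1.1,"dz":0.5,"wx":0,"wy":0,"wz":-0.09,"claw":100},{"dx":3.9,"dy":1.2,"dz":0.5,"wx":0,"wy":0,"wz":-0.09,"claw":100},{"dx":0,"dy":0,"dz":0,"wx":0,"wy":0,"wz":-0.09,"claw":100},{"dx":0,"dy":0,"dz":0,"wx":0,"wy":0,"wz":0,"claw":100}]'
python3 - <<'E'
from h import *
g=cam("wrist"); f=g["frame"]; cv2.imwrite("pics/w1.png",f)
hsv=cv2.cvtColor(f,cv2.COLOR_BGR2HSV)
ts={}
for nm,lo,hi in [("roll_orange",(5,150,60),(20,255,255)),("roll_green_mid",(45,100,40),(90,255,255)),("roll_blue_mid",(100,120,40),(130,255,255))]:
    for m in optics.masks_of(nm,"wrist")[:3]: print(nm,round(m["p"],2),np.round(m["rect"]))
    # cap top: fit circle on z=.093 plane to the colour blob's plane points
    mk=cv2.inRange(hsv,lo,hi); n,l,s,c=cv2.connectedComponentsWithStats(mk)
    for i in range(1,n):
        if s[i,4]>300:print(nm,s[i],c[i].round(), atz(g,*c[i],.093).round(4))
X=np.array([.4347,.2645,.093]); print(np.round(proj(g,X)))
st()
E
```

```text
clock: 3.98
position: [0.4952, 0.1607, 0.2563]
tool_rot: [-3.142, -0.0, 2.406]
force: [-1.1, -0.8, -1.0]
grip_width: 0.0856
finger_force: 0.0
roll_orange 0.65 [284.   2.  81.  88.]
roll_orange 0.57 [ 18. 301. 185. 119.]
roll_orange 0.51 [165.   0.  37.   7.]
roll_orange [ 286    0   81   87 2977] [336.  47.] [0.4396 0.2724 0.093 ]
roll_orange [  36  173   77   60 3274] [ 77. 202.] [0.3841 0.0262 0.093 ]
roll_green_mid 0.93 [300. 115.  79.  74.]
roll_green_mid [ 304  114   76   75 3796] [342. 151.] [0.5038 0.2244 0.093 ]
roll_blue_mid 0.63 [316. 192.  76.  88.]
roll_blue_mid 0.49 [369. 330.  36.  56.]
roll_blue_mid 0.35 [286.   0.  80.  92.]
roll_blue_mid [ 321  209   72   69 3379] [356. 243.] [0.5756 0.1821 0.093 ]
[325.  49.]
4.17 [0.4955 0.1602 0.2564] [3.142 0.    2.404] [ 0.15  0.41 -0.77  1.82  0.33  1.05  0.1 ] 0.0853 [0.3 0.2 0.3] 0.0
```

View pics/w1.png

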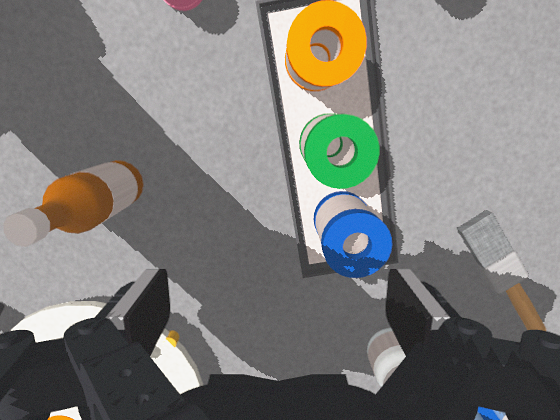

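The rolls' top faces are centred at (327,43) for orange, (340,151) for green and (356,242) for blue. Orange is at the far end of the tray, as expected.

```bash
python3 - <<'E'
from h import *
g=cam("wrist")
P=[atz(g,u,v,.093) for u,v in [(327,43),(340,151),(356,242)]]
print(np.round(P,4)); d=P[2]-P[0]; print(np.linalg.norm(d),np.arctan2(d[1],d[0])+np.pi)
c=P[0]
rows([c[0],c[1],.17],np.arctan2(d[1],d[0])+np.pi,4)
E
```

```text
[[0.4329 0.2686 0.093 ]
 [0.5035 0.2228 0.093 ]
 [0.575  0.1821 0.093 ]]
0.1662961306623554 2.5947894532305438
{"dx":2.98,"dy":0.95,"dz":2.16,"wz":-0.048}
{"dx":2.93,"dy":1.09,"dz":2.16,"wz":-0.048}
{"dx":2.87,"dy":1.23,"dz":2.16,"wz":-0.048}
{"dx":2.81,"dy":1.37,"dz":2.16,"wz":-0.048}
```

```bash
python3 -m handwheel '[{"dx":3.0,"dy":1.0,"dz":2.2,"wx":0,"wy":0,"wz":-0.05,"claw":100},{"dx":2.9,"dy":1.1,"dz":2.2,"wx":0,"wy":0,"wz":-0.05,"claw":100},{"dx":2.9,"dy":1.2,"dz":2.1,"wx":0,"wy":0,"wz":-0.05,"claw":100},{"dx":2.8,"dy":1.3,"dz":2.1,"wx":0,"wy":0,"wz":-0.05,"claw":100},{"dx":0,"dy":0,"dz":0,"wx":0,"wy":0,"wz":0,"claw":100}]'
python3 -c "
from h import *
st(); rows([.4335,.267,.052],2.6,4)
g=cam('top'); cv2.imwrite('pics/t2.png',cv2.resize(g['frame'][155:260,180:300],None,fx=5,fy=5))"
```

```text
clock: 4.85
position: [0.4302, 0.2696, 0.1693]
tool_rot: [-3.141, -0.002, 2.609]
force: [0.5, 0.9, -0.3]
grip_width: 0.0856
finger_force: 0.0
4.85 [0.4302 0.2696 0.1693] [-3.141e+00 -2.000e-03  2.609e+00] [-0.09  0.52 -0.78  1.94  0.47  0.88 -0.08] 0.0856 [ 0.5  0.9 -0.3] 0.0
{"dx":-0.10,"dy":-0.02,"dz":2.93,"wz":0.002}
{"dx":-0.10,"dy":-0.01,"dz":2.93,"wz":0.002}
{"dx":-0.10,"dy":-0.01,"dz":2.93,"wz":0.002}
{"dx":-0.10,"dy":-0.01,"dz":2.93,"wz":0.002}
```

```bash
python3 -m handwheel '[{"dx":-0.1,"dy":0,"dz":3,"wx":0,"wy":0,"wz":0,"claw":100},{"dx":-0.1,"dy":0,"dz":3,"wx":0,"wy":0,"wz":0,"claw":100},{"dx":-0.1,"dy":0,"dz":3,"wx":0,"wy":0,"wz":0,"claw":100},{"dx":-0.1,"dy":0,"dz":2.7,"wx":0,"wy":0,"wz":0,"claw":100},{"dx":0,"dy":0,"dz":0,"wx":0,"wy":0,"wz":0,"claw":100}]' 40
python3 -m handwheel '[{"dx":0,"dy":0,"dz":0,"wx":0,"wy":0,"wz":0,"claw":60},{"dx":0,"dy":0,"dz":0,"wx":0,"wy":0,"wz":0,"claw":40},{"dx":0,"dy":0,"dz":0,"wx":0,"wy":0,"wz":0,"claw":40},{"dx":0,"dy":0,"dz":0,"wx":0,"wy":0,"wz":0,"claw":40},{"dx":0,"dy":0,"dz":0,"wx":0,"wy":0,"wz":0,"claw":40}]' 40
```

```text
clock: 5.52
position: [0.4354, 0.2651, 0.0526]
tool_rot: [-3.14, -0.0, 2.605]
force: [0.1, 0.4, 0.0]
grip_width: 0.0854
finger_force: 0.0
clock: 6.15
position: [0.4361, 0.2664, 0.0549]
tool_rot: [3.14, 0.002, 2.606]
force: [-1.2, -2.1, 10.1]
grip_width: 0.0615
finger_force: 41.3
```

Gripped at 61.5 mm. I'll lift it, and refine the spindle from the earlier close picture.

```bash
python3 -m handwheel '[{"dx":0,"dy":0,"dz":-1,"wx":0,"wy":0,"wz":0,"claw":40},{"dx":0,"dy":0,"dz":-3,"wx":0,"wy":0,"wz":0,"claw":40},{"dx":0,"dy":0,"dz":-4,"wx":0,"wy":0,"wz":0,"claw":40},{"dx":0,"dy":0,"dz":-5,"wx":0,"wy":0,"wz":0,"claw":40},{"dx":0,"dy":0,"dz":-5,"wx":0,"wy":0,"wz":0,"claw":40},{"dx":0,"dy":0,"dz":-5,"wx":0,"wy":0,"wz":0,"claw":40},{"dx":0,"dy":0,"dz":-3,"wx":0,"wy":0,"wz":0,"claw":40}]'
python3 - <<'E'
from h import *
g=np.load("w0.npy",allow_pickle=True).item(); f=g["frame"]; hsv=cv2.cvtColor(f,cv2.COLOR_BGR2HSV)
mk=cv2.inRange(hsv,(3,150,60),(20,255,255)); mk[:,:280]=0;mk[:130]=0;mk[205:]=0;mk[:,360:]=0
pts=cv2.findNonZero(mk); h=cv2.convexHull(pts); (e,ax,an)=cv2.fitEllipse(h); print("ring",e,ax,atz(g,*e,.044).round(4))
print("tip",atz(g,327,181,.112).round(4))
# disc: white edge points
P=[atz(g,u,v,.042)[:2] for u,v in [(169,90),(433,100),(300,226),(240,209),(360,207),(190,27),(180,140)]]
P=np.array(P); A=np.c_[2*P,np.ones(len(P))]; s=np.linalg.lstsq(A,(P**2).sum(1),rcond=None)[0]; print("disc",s[:2],np.sqrt(s[2]+s[:2]@s[:2]))
print("roller/block", atz(g,150,163,.048).round(4)); st(); rows([.5,-.33,.3],1.2,16,True)
E
```

```text
clock: 7.02
position: [0.435, 0.2665, 0.3167]
tool_rot: [3.139, 0.002, 2.607]
force: [0.1, 0.4, -3.8]
grip_width: 0.0614
finger_force: 45.0
ring (318.3771057128906, 167.2943572998047) (53.269317626953125, 54.576663970947266) [ 0.5505 -0.2501  0.044 ]
tip [ 0.5501 -0.2512  0.112 ]
disc [ 0.54747316 -0.18267638] 0.12695034300323355
roller/block [ 0.3863 -0.208   0.048 ]
7.03 [0.435  0.2665 0.3167] [3.139e+00 2.000e-03 2.607e+00] [ 0.02  0.35 -0.88  1.76  0.29  1.17  0.09] 0.0614 [ 0.1  0.4 -3.8] 45.0
{"dx":-3.43,"dy":-1.33,"dz":0.10,"wz":0.088}
{"dx":-3.48,"dy":-1.29,"dz":0.10,"wz":0.088}
{"dx":-3.54,"dy":-1.25,"dz":0.10,"wz":0.088}
{"dx":-3.59,"dy":-1.21,"dz":0.10,"wz":0.088}
{"dx":-3.65,"dy":-1.16,"dz":0.10,"wz":0.088}
{"dx":-3.70,"dy":-1.11,"dz":0.10,"wz":0.088}
{"dx":-3.76,"dy":-1.07,"dz":0.10,"wz":0.088}
{"dx":-3.81,"dy":-1.02,"dz":0.10,"wz":0.088}
{"dx":-3.87,"dy":-0.97,"dz":0.10,"wz":0.088}
{"dx":-3.92,"dy":-0.92,"dz":0.10,"wz":0.088}
{"dx":-3.97,"dy":-0.86,"dz":0.10,"wz":0.088}
{"dx":-4.02,"dy":-0.81,"dz":0.10,"wz":0.088}
{"dx":-4.07,"dy":-0.75,"dz":0.10,"wz":0.088}
{"dx":-4.12,"dy":-0.69,"dz":0.10,"wz":0.088}
{"dx":-4.17,"dy":-0.63,"dz":0.10,"wz":0.088}
{"dx":-4.22,"dy":-0.57,"dz":0.10,"wz":0.088}
```

```bash
python3 - <<'E'
from h import *
g=cam("wrist"); cv2.imwrite("pics/w2.png",g["frame"]); np.save("w2.npy",g,allow_pickle=True)
s=monitor.observe();p=np.array(s["position"]);y=s["tool_rot"][2]
x=np.array([np.cos(y),np.sin(y),0]);yy=np.array([np.sin(y),-np.cos(y),0])
zb=-.055+0.003  # roll bottom relative to TCP when gripped (TCP z .055, bottom .003)
for z,n in((zb,"bot"),(zb+.09,"top")):
  for a in np.radians([-90,-60,-30,0,30,60,90]):
    print(n,int(np.degrees(a)),np.round(proj(g,p+[0,0,z]+.031*(np.cos(a)*x+np.sin(a)*yy))))
E
```

```text
bot -90 [223. 239.]
bot -59 [230. 212.]
bot -29 [250. 192.]
bot 0 [279. 184.]
bot 29 [308. 192.]
bot 59 [329. 212.]
bot 90 [335. 239.]
top -90 [184. 335.]
top -59 [194. 292.]
top -29 [229. 257.]
top 0 [281. 244.]
top 29 [333. 257.]
top 59 [369. 291.]
top 90 [378. 335.]
```

View pics/w2.png

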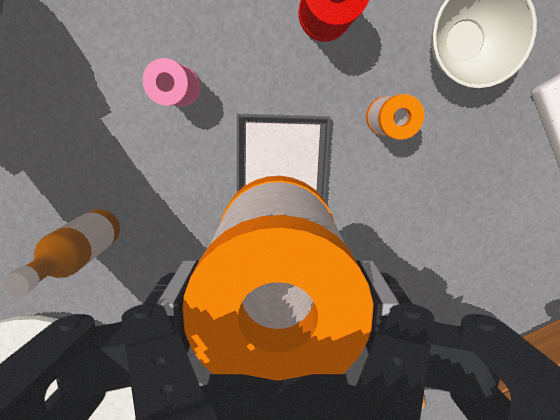

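In this view the held roll's top front edge is at (279,229) and its bottom front edge at (280,176). It hangs upright, with its axis about 4.3 mm ahead of the TCP along tool x. I'll place it with that offset.

```bash
python3 -c "
from h import *
rows([.5487,-.2547,.27],1.2,14,True)"
```

```text
{"dx":-3.47,"dy":-1.22,"dz":0.35,"wz":0.101}
{"dx":-3.55,"dy":-1.14,"dz":0.35,"wz":0.101}
{"dx":-3.62,"dy":-1.05,"dz":0.35,"wz":0.101}
{"dx":-3.70,"dy":-0.96,"dz":0.35,"wz":0.101}
{"dx":-3.77,"dy":-0.87,"dz":0.35,"wz":0.101}
{"dx":-3.84,"dy":-0.77,"dz":0.35,"wz":0.101}
{"dx":-3.90,"dy":-0.67,"dz":0.35,"wz":0.101}
{"dx":-3.97,"dy":-0.57,"dz":0.35,"wz":0.101}
{"dx":-4.03,"dy":-0.46,"dz":0.35,"wz":0.101}
{"dx":-4.08,"dy":-0.35,"dz":0.35,"wz":0.101}
{"dx":-4.14,"dy":-0.24,"dz":0.35,"wz":0.101}
{"dx":-4.19,"dy":-0.12,"dz":0.35,"wz":0.101}
{"dx":-4.24,"dy":-0.00,"dz":0.35,"wz":0.101}
{"dx":-4.28,"dy":0.12,"dz":0.35,"wz":0.101}
```

```bash
python3 -m handwheel '[{"dx":-2.0,"dy":-0.7,"dz":0,"wx":0,"wy":0,"wz":0.06,"claw":40},{"dx":-3.5,"dy":-1.2,"dz":0,"wx":0,"wy":0,"wz":0.1,"claw":40},{"dx":-3.6,"dy":-1.1,"dz":0,"wx":0,"wy":0,"wz":0.1,"claw":40},{"dx":-3.7,"dy":-1.0,"dz":0.3,"wx":0,"wy":0,"wz":0.1,"claw":40},{"dx":-3.8,"dy":-0.9,"dz":0.3,"wx":0,"wy":0,"wz":0.1,"claw":40},{"dx":-3.8,"dy":-0.8,"dz":0.3,"wx":0,"wy":0,"wz":0.1,"claw":40},{"dx":-3.9,"dy":-0.7,"dz":0.3,"wx":0,"wy":0,"wz":0.1,"claw":40},{"dx":-4.0,"dy":-0.6,"dz":0.3,"wx":0,"wy":0,"wz":0.1,"claw":40}]'
python3 -c "
from h import *
st();rows([.5487,-.2547,.26],1.2,7,True)"
```

```text
clock: 8.07
position: [0.5619, 0.0048, 0.2979]
tool_rot: [-3.141, -0.0, 1.842]
force: [0.7, -0.2, -3.5]
grip_width: 0.0607
finger_force: 44.9
8.07 [0.5619 0.0048 0.2979] [-3.141 -0.     1.842] [ 0.33  0.41 -0.6   1.66  0.25  1.15 -0.07] 0.0607 [ 0.7 -0.2 -3.5] 44.9
{"dx":-3.60,"dy":-0.45,"dz":0.54,"wz":0.092}
{"dx":-3.65,"dy":-0.36,"dz":0.54,"wz":0.092}
{"dx":-3.70,"dy":-0.26,"dz":0.54,"wz":0.092}
{"dx":-3.74,"dy":-0.17,"dz":0.54,"wz":0.092}
{"dx":-3.78,"dy":-0.07,"dz":0.54,"wz":0.092}
{"dx":-3.82,"dy":0.04,"dz":0.54,"wz":0.092}
{"dx":-3.86,"dy":0.14,"dz":0.54,"wz":0.092}
```

```bash
python3 -m handwheel '[{"dx":-3.6,"dy":-0.4,"dz":0.5,"wx":0,"wy":0,"wz":0.09,"claw":40},{"dx":-3.7,"dy":-0.4,"dz":0.5,"wx":0,"wy":0,"wz":0.09,"claw":40},{"dx":-3.7,"dy":-0.3,"dz":0.5,"wx":0,"wy":0,"wz":0.09,"claw":40},{"dx":-3.7,"dy":-0.2,"dz":0.5,"wx":0,"wy":0,"wz":0.09,"claw":40},{"dx":-3.8,"dy":-0.1,"dz":0.5,"wx":0,"wy":0,"wz":0.09,"claw":40},{"dx":-3.8,"dy":0,"dz":0.5,"wx":0,"wy":0,"wz":0.09,"claw":40},{"dx":-3.8,"dy":0.1,"dz":0.5,"wx":0,"wy":0,"wz":0.09,"claw":40},{"dx":0,"dy":0,"dz":0,"wx":0,"wy":0,"wz":0,"claw":40}]'
python3 - <<'E'
from h import *
st(); y=monitor.observe()["tool_rot"][2]
rows([.5503-.0043*np.cos(y),-.2507-.0043*np.sin(y),.175],y,4)
g=cam("scene"); f=g["frame"]; cv2.imwrite("pics/s3.png",cv2.resize(f[120:270,110:260],None,fx=4,fy=4,interpolation=2))
E
```

```text
clock: 9.07
position: [0.5481, -0.2561, 0.2623]
tool_rot: [-3.14, 0.001, 1.21]
force: [-0.3, 0.7, -3.2]
grip_width: 0.0609
finger_force: 45.0
9.07 [ 0.5481 -0.2561  0.2623] [-3.14e+00  1.00e-03  1.21e+00] [ 0.6   0.48 -0.38  1.6   0.2   1.1  -0.19] 0.0609 [-0.3  0.7 -3.2] 45.0
{"dx":0.04,"dy":0.01,"dz":2.18,"wz":-0.000}
{"dx":0.04,"dy":0.01,"dz":2.18,"wz":-0.000}
{"dx":0.04,"dy":0.01,"dz":2.18,"wz":-0.000}
{"dx":0.04,"dy":0.01,"dz":2.18,"wz":-0.000}
```

```bash
python3 -m handwheel '[{"dx":0.2,"dy":0.05,"dz":2.5,"wx":0,"wy":0,"wz":0,"claw":40},{"dx":0,"dy":0,"dz":2.5,"wx":0,"wy":0,"wz":0,"claw":40},{"dx":0,"dy":0,"dz":2.5,"wx":0,"wy":0,"wz":0,"claw":40},{"dx":0,"dy":0,"dz":1.2,"wx":0,"wy":0,"wz":0,"claw":40},{"dx":0,"dy":0,"dz":0,"wx":0,"wy":0,"wz":0,"claw":40}]'
python3 - <<'E'
from h import *
st(); y=monitor.observe()["tool_rot"][2]
print(.5503-.0043*np.cos(y),-.2507-.0043*np.sin(y))
g=cam("wrist"); cv2.imwrite("pics/w3.png",g["frame"])
g=cam("scene"); f=g["frame"]; cv2.imwrite("pics/s3.png",cv2.resize(f[120:270,110:260],None,fx=4,fy=4,interpolation=2))
E
```

```text
clock: 9.75
position: [0.551, -0.2501, 0.176]
tool_rot: [-3.141, -0.0, 1.217]
force: [0.3, 0.7, -2.3]
grip_width: 0.0613
finger_force: 44.8
9.75 [ 0.551  -0.2501  0.176 ] [-3.141 -0.     1.217] [ 0.58  0.57 -0.37  1.69  0.25  0.92 -0.24] 0.0613 [ 0.3  0.7 -2.3] 44.8
0.5488111155498406 -0.25473400831606396
```

```bash
python3 -m handwheel '[{"dx":0,"dy":0,"dz":0.5,"wx":0,"wy":0,"wz":0,"claw":40},{"dx":0,"dy":0,"dz":0.5,"wx":0,"wy":0,"wz":0,"claw":40},{"dx":0,"dy":0,"dz":0.5,"wx":0,"wy":0,"wz":0,"claw":40},{"dx":0,"dy":0,"dz":0.5,"wx":0,"wy":0,"wz":0,"claw":40}]'
```

```text
clock: 10.35
position: [0.551, -0.2505, 0.1559]
tool_rot: [-3.141, -0.0, 1.217]
force: [-0.4, 0.4, -2.8]
grip_width: 0.0615
finger_force: 44.9
```

```bash
python3 -m handwheel '[{"dx":-0.25,"dy":-0.05,"dz":0,"wx":0,"wy":0,"wz":0,"claw":40},{"dx":-0.2,"dy":0,"dz":0,"wx":0,"wy":0,"wz":0,"claw":40},{"dx":0,"dy":0,"dz":0,"wx":0,"wy":0,"wz":0,"claw":40}]'
python3 -m handwheel '[{"dx":0,"dy":0,"dz":0.4,"wx":0,"wy":0,"wz":0,"claw":40},{"dx":0,"dy":0,"dz":0.4,"wx":0,"wy":0,"wz":0,"claw":40},{"dx":0,"dy":0,"dz":0.4,"wx":0,"wy":0,"wz":0,"claw":40},{"dx":0,"dy":0,"dz":0,"wx":0,"wy":0,"wz":0,"claw":40}]'
```

```text
clock: 10.72
position: [0.549, -0.2549, 0.1565]
tool_rot: [3.141, 0.0, 1.216]
force: [0.9, -0.6, -2.4]
grip_width: 0.0611
finger_force: 44.9
clock: 11.22
position: [0.5488, -0.2545, 0.1439]
tool_rot: [-3.141, -0.0, 1.217]
force: [0.1, -0.1, -2.2]
grip_width: 0.0608
finger_force: 44.9
```

```bash
python3 -m handwheel '[{"dx":0,"dy":0,"dz":0.8,"wx":0,"wy":0,"wz":0,"claw":40},{"dx":0,"dy":0,"dz":0.8,"wx":0,"wy":0,"wz":0,"claw":40},{"dx":0,"dy":0,"dz":0.8,"wx":0,"wy":0,"wz":0,"claw":40},{"dx":0,"dy":0,"dz":0.8,"wx":0,"wy":0,"wz":0,"claw":40},{"dx":0,"dy":0,"dz":0.8,"wx":0,"wy":0,"wz":0,"claw":40},{"dx":0,"dy":0,"dz":0,"wx":0,"wy":0,"wz":0,"claw":40}]'
python3 -m handwheel '[{"dx":0,"dy":0,"dz":0.2,"wx":0,"wy":0,"wz":0,"claw":40},{"dx":0,"dy":0,"dz":0.2,"wx":0,"wy":0,"wz":0,"claw":40},{"dx":0,"dy":0,"dz":0.2,"wx":0,"wy":0,"wz":0,"claw":40},{"dx":0,"dy":0,"dz":0.2,"wx":0,"wy":0,"wz":0,"claw":40}]'
```

```text
clock: 11.98
position: [0.5487, -0.2544, 0.1036]
tool_rot: [-3.141, -0.0, 1.217]
force: [-0.0, 0.7, -2.8]
grip_width: 0.0607
finger_force: 44.9
clock: 12.48
position: [0.549, -0.2546, 0.0962]
tool_rot: [3.142, 0.0, 1.217]
force: [-0.4, -0.7, -3.4]
grip_width: 0.0613
finger_force: 44.9
```

```bash
python3 -m handwheel '[{"dx":0,"dy":0,"dz":0.15,"wx":0,"wy":0,"wz":0,"claw":40},{"dx":0,"dy":0,"dz":0.15,"wx":0,"wy":0,"wz":0,"claw":40},{"dx":0,"dy":0,"dz":0,"wx":0,"wy":0,"wz":0,"claw":40}]'
python3 -m handwheel '[{"dx":0,"dy":0,"dz":0.15,"wx":0,"wy":0,"wz":0,"claw":40},{"dx":0,"dy":0,"dz":0,"wx":0,"wy":0,"wz":0,"claw":40}]'
```

```text
clock: 12.85
position: [0.5495, -0.2545, 0.0939]
tool_rot: [3.14, -0.0, 1.217]
force: [-1.7, 2.1, 7.6]
grip_width: 0.0612
finger_force: 45.8
clock: 13.1
position: [0.5503, -0.2545, 0.0937]
tool_rot: [3.139, -0.0, 1.217]
force: [-4.4, 3.1, 25.5]
grip_width: 0.0611
finger_force: 47.8
```

Seated: 25 N at z = 0.094, which matches the expected 39 mm rise. Relieve and release.

```bash
python3 -m handwheel '[{"dx":0,"dy":0,"dz":-0.15,"wx":0,"wy":0,"wz":0,"claw":40},{"dx":0,"dy":0,"dz":0,"wx":0,"wy":0,"wz":0,"claw":75},{"dx":0,"dy":0,"dz":0,"wx":0,"wy":0,"wz":0,"claw":100},{"dx":0,"dy":0,"dz":0,"wx":0,"wy":0,"wz":0,"claw":100},{"dx":0,"dy":0,"dz":0,"wx":0,"wy":0,"wz":0,"claw":100},{"dx":0,"dy":0,"dz":-1,"wx":0,"wy":0,"wz":0,"claw":100},{"dx":0,"dy":0,"dz":-3,"wx":0,"wy":0,"wz":0,"claw":100},{"dx":0,"dy":0,"dz":-4,"wx":0,"wy":0,"wz":0,"claw":100}]'
python3 -m handwheel '[{"dx":0,"dy":0,"dz":-4,"wx":0,"wy":0,"wz":0,"claw":100},{"dx":-3,"dy":-1,"dz":-3,"wx":0,"wy":0,"wz":0,"claw":100},{"dx":-4,"dy":-1,"dz":-1,"wx":0,"wy":0,"wz":0,"claw":100},{"dx":0,"dy":0,"dz":0,"wx":0,"wy":0,"wz":0,"claw":100}]'
python3 - <<'E'
from h import *
g=cam("wrist"); cv2.imwrite("pics/w4.png",g["frame"]); np.save("w4.npy",g,allow_pickle=True)
for X in [(.5503,-.2507,.132),(.5475,-.1827,.042),(.495,-.091,.132)]: print(np.round(proj(g,X)))
st()
E
```

```text
clock: 14.1
position: [0.5487, -0.2544, 0.1743]
tool_rot: [-3.141, -0.0, 1.217]
force: [-0.7, 0.6, 0.5]
grip_width: 0.0854
finger_force: 0.0
clock: 14.6
position: [0.5044, -0.3164, 0.2549]
tool_rot: [3.14, 0.002, 1.212]
force: [1.1, -0.3, 0.1]
grip_width: 0.0855
finger_force: 0.0
[307.  95.]
[271.  26.]
[ 136. -124.]
14.65 [ 0.5054 -0.3145  0.2543] [3.141e+00 1.000e-03 1.214e+00] [ 0.72  0.47 -0.38  1.64  0.19  1.06 -0.07] 0.0857 [ 0.1  0.4 -0.2] 0.0
```

View pics/w4.png

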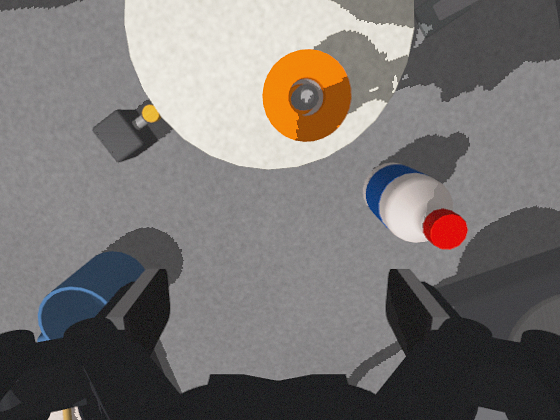

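The orange roll is seated, with the spindle tip visible through the bore at (307,96), and the solvent bottle is undisturbed at (410,205). Next is the handle.

```bash
python3 -c "
from h import *
rows([.47,-.2,.25],1.25,3)"
```

```text
{"dx":3.17,"dy":-2.44,"dz":0.14,"wz":-0.012}
{"dx":3.19,"dy":-2.40,"dz":0.14,"wz":-0.012}
{"dx":3.22,"dy":-2.36,"dz":0.14,"wz":-0.012}
```

```bash
python3 -m handwheel '[{"dx":3.2,"dy":-2.4,"dz":0.1,"wx":0,"wy":0,"wz":-0.01,"claw":100},{"dx":3.2,"dy":-2.4,"dz":0.1,"wx":0,"wy":0,"wz":-0.01,"claw":100},{"dx":3.2,"dy":-2.4,"dz":0.1,"wx":0,"wy":0,"wz":-0.01,"claw":100},{"dx":0,"dy":0,"dz":0,"wx":0,"wy":0,"wz":0,"claw":100},{"dx":0,"dy":0,"dz":0,"wx":0,"wy":0,"wz":0,"claw":100}]'
python3 - <<'E'
from h import *
st(); g=cam("wrist"); cv2.imwrite("pics/w5.png",g["frame"]); np.save("w5.npy",g,allow_pickle=True)
for X in [(.498,-.088,.132),(.5475,-.182,.042)]: print(np.round(proj(g,X)))
E
```

```text
clock: 15.28
position: [0.471, -0.1986, 0.2505]
tool_rot: [3.141, 0.0, 1.247]
force: [0.4, -1.2, -0.9]
grip_width: 0.0857
finger_force: 0.0
15.28 [ 0.471  -0.1986  0.2505] [3.141 0.    1.247] [ 0.62  0.34 -0.43  1.86  0.17  0.98 -0.21] 0.0857 [ 0.4 -1.2 -0.9] 0.0
[264.  39.]
[350. 141.]
```

View pics/w5.png

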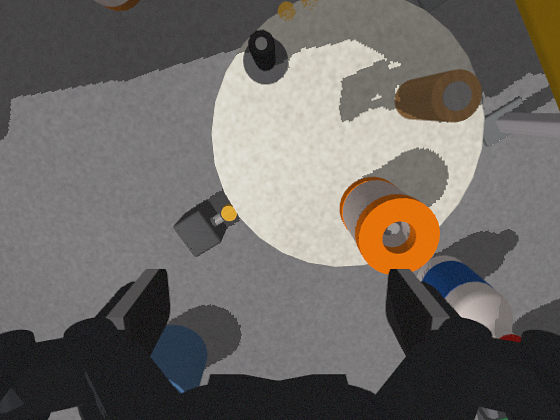

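The handle top shows at (261,41), within 3 px of the prediction. The disc, the block at (200,230) and the seated roll are also in view.

```bash
python3 - <<'E'
from h import *
g=np.load("w5.npy",allow_pickle=True).item()
h=atz(g,261,41,.132); P=np.array([atz(g,u,v,.042)[:2] for u,v in [(213,130),(220,180),(250,228),(300,259),(345,267),(485,120),(472,190),(230,70)]])
A=np.c_[2*P,np.ones(len(P))]; s=np.linalg.lstsq(A,(P**2).sum(1),rcond=None)[0]; c=s[:2]; print("disc",c,np.sqrt(s[2]+c@c),"handle",h, "r",np.linalg.norm(h[:2]-c))
top=atz(g,400,235,.132); print("roll",top,np.linalg.norm(top[:2]-c))
gate=np.arctan2(*(c-atz(g,229,213,.045)[:2])[::-1]); a=np.arctan2(*(top[:2]-c)[::-1]); b=np.arctan2(*(h[:2]-c)[::-1]); print("gate",gate,"spindle",a,"handle-205",b-3.578)
rows([h[0],h[1],.15],1.25,5)
E
```

```text
disc [ 0.54813501 -0.18277763] 0.1293302295267873 handle [ 0.49544932 -0.08848574  0.132     ] r 0.10801269917534229
roll [ 0.55062538 -0.24925018  0.132     ] 0.06651918172869073
gate 0.2131375494952953 spindle -1.5333493158054914 handle-205 -1.4976666019152147
{"dx":2.25,"dy":-0.24,"dz":2.01,"wz":-0.001}
{"dx":2.25,"dy":-0.24,"dz":2.01,"wz":-0.001}
{"dx":2.25,"dy":-0.24,"dz":2.01,"wz":-0.001}
{"dx":2.25,"dy":-0.24,"dz":2.01,"wz":-0.001}
{"dx":2.25,"dy":-0.23,"dz":2.01,"wz":-0.001}
```

```bash
python3 -m handwheel '[{"dx":2.3,"dy":-0.2,"dz":1.5,"wx":0,"wy":0,"wz":0,"claw":100},{"dx":2.3,"dy":-0.2,"dz":1.5,"wx":0,"wy":0,"wz":0,"claw":100},{"dx":2.3,"dy":-0.2,"dz":1.5,"wx":0,"wy":0,"wz":0,"claw":100},{"dx":2.3,"dy":-0.3,"dz":2,"wx":0,"wy":0,"wz":0,"claw":100},{"dx":2.0,"dy":-0.2,"dz":2,"wx":0,"wy":0,"wz":0,"claw":100},{"dx":0,"dy":0,"dz":0,"wx":0,"wy":0,"wz":0,"claw":100}]'
python3 -c "
from h import *
st(); rows([.496,-.0885,.083],1.25,4)"
```

```text
clock: 16.08
position: [0.4957, -0.0881, 0.1641]
tool_rot: [-3.139, -0.0, 1.248]
force: [0.1, -1.1, 1.1]
grip_width: 0.0854
finger_force: 0.0
16.07 [ 0.4957 -0.0881  0.1641] [-3.139 -0.     1.248] [ 0.39  0.45 -0.44  1.96  0.26  0.78 -0.51] 0.0854 [ 0.1 -1.1  1.1] 0.0
{"dx":-0.01,"dy":0.01,"dz":2.03,"wz":-0.000}
{"dx":-0.01,"dy":0.01,"dz":2.03,"wz":-0.000}
{"dx":-0.01,"dy":0.01,"dz":2.03,"wz":-0.000}
{"dx":-0.01,"dy":0.01,"dz":2.03,"wz":-0.000}
```

```bash
python3 -m handwheel '[{"dx":0,"dy":0,"dz":2,"wx":0,"wy":0,"wz":0,"claw":100},{"dx":0,"dy":0,"dz":2,"wx":0,"wy":0,"wz":0,"claw":100},{"dx":0,"dy":0,"dz":2,"wx":0,"wy":0,"wz":0,"claw":80},{"dx":0,"dy":0,"dz":1.8,"wx":0,"wy":0,"wz":0,"claw":60},{"dx":0,"dy":0,"dz":0,"wx":0,"wy":0,"wz":0,"claw":40},{"dx":0,"dy":0,"dz":0,"wx":0,"wy":0,"wz":0,"claw":30}]' 60
python3 -m handwheel '[{"dx":0,"dy":0,"dz":0,"wx":0,"wy":0,"wz":0,"claw":10},{"dx":0,"dy":0,"dz":0,"wx":0,"wy":0,"wz":0,"claw":10},{"dx":0,"dy":0,"dz":0,"wx":0,"wy":0,"wz":0,"claw":10},{"dx":0,"dy":0,"dz":0,"wx":0,"wy":0,"wz":0,"claw":10}]' 60
cat >> h.py <<'E'
def arc(dth, n, c=(.5478,-.182), r=.105, yaw_step=0.0):
    "rows along the handle circle from the measured pose"
    s=monitor.observe(); p=np.array(s["position"][:2]); y=s["tool_rot"][2]; c=np.array(c)
    a=np.arctan2(*(p-c)[::-1])%(2*np.pi); print("angle",a,"r",np.linalg.norm(p-c))
    q0=p
    for i in range(1,n+1):
        q=c+r*np.array([np.cos(a+dth*i/n),np.sin(a+dth*i/n)]); d=(q-q0)*100; q0=q
        print('{"dx":%.2f,"dy":%.2f}'%(np.cos(y)*d[0]+np.sin(y)*d[1],np.sin(y)*d[0]-np.cos(y)*d[1]), (a+dth*i/n).round(2))
E
python3 -c "
from h import *
st(); arc(.7,7,r=.1065)"
```

```text
clock: 16.82
position: [0.4963, -0.0896, 0.0881]
tool_rot: [3.141, -0.0, 1.246]
force: [0.3, -0.8, -0.4]
grip_width: 0.0255
finger_force: 0.0
clock: 17.32
position: [0.4964, -0.0893, 0.0883]
tool_rot: [3.14, -0.0, 1.246]
force: [-0.8, 0.1, 5.7]
grip_width: 0.0166
finger_force: 58.3
17.32 [ 0.4964 -0.0893  0.0883] [ 3.14  -0.     1.246] [ 0.34  0.57 -0.38  2.02  0.35  0.62 -0.59] 0.0166 [-0.8  0.1  5.7] 58.3
angle 2.0774548181740853 r 0.10600775646979312
{"dx":-0.79,"dy":-0.71} 2.18
{"dx":-0.88,"dy":-0.59} 2.28
{"dx":-0.94,"dy":-0.50} 2.38
{"dx":-0.98,"dy":-0.40} 2.48
{"dx":-1.02,"dy":-0.30} 2.58
{"dx":-1.05,"dy":-0.20} 2.68
{"dx":-1.06,"dy":-0.10} 2.78
```

```bash
python3 -m handwheel '[{"dx":-0.8,"dy":-0.7,"dz":0,"wx":0,"wy":0,"wz":0,"claw":10},{"dx":-0.9,"dy":-0.6,"dz":0,"wx":0,"wy":0,"wz":0,"claw":10},{"dx":-0.9,"dy":-0.5,"dz":0,"wx":0,"wy":0,"wz":0,"claw":10},{"dx":-1.0,"dy":-0.4,"dz":0,"wx":0,"wy":0,"wz":0,"claw":10},{"dx":-1.0,"dy":-0.3,"dz":0,"wx":0,"wy":0,"wz":0,"claw":10},{"dx":-1.0,"dy":-0.2,"dz":0,"wx":0,"wy":0,"wz":0,"claw":10},{"dx":-1.0,"dy":-0.1,"dz":0,"wx":0,"wy":0,"wz":0,"claw":10},{"dx":0,"dy":0,"dz":0,"wx":0,"wy":0,"wz":0,"claw":10}]' 60
python3 -c "
from h import *
st(); arc(.7,7)"
```

```text
clock: 18.32
position: [0.449, -0.1442, 0.0883]
tool_rot: [3.138, 0.0, 1.245]
force: [6.1, -3.0, 4.5]
grip_width: 0.0163
finger_force: 59.4
18.32 [ 0.449  -0.1442  0.0883] [3.138 0.    1.245] [ 0.48  0.53 -0.38  2.1   0.36  0.57 -0.48] 0.0163 [ 6.1 -3.   4.5] 59.4
angle 2.776393280797143 r 0.10580781935245073
{"dx":-1.05,"dy":0.09} 2.88
{"dx":-1.04,"dy":0.12} 2.98
{"dx":-1.03,"dy":0.22} 3.08
{"dx":-1.00,"dy":0.32} 3.18
{"dx":-0.96,"dy":0.42} 3.28
{"dx":-0.92,"dy":0.51} 3.38
{"dx":-0.86,"dy":0.60} 3.48
```

```bash
python3 -m handwheel '[{"dx":-1.0,"dy":0.1,"dz":0,"wx":0,"wy":0,"wz":0,"claw":10},{"dx":-1.0,"dy":0.1,"dz":0,"wx":0,"wy":0,"wz":0,"claw":10},{"dx":-1.0,"dy":0.2,"dz":0,"wx":0,"wy":0,"wz":0,"claw":10},{"dx":-1.0,"dy":0.3,"dz":0,"wx":0,"wy":0,"wz":0,"claw":10},{"dx":-1.0,"dy":0.4,"dz":0,"wx":0,"wy":0,"wz":0,"claw":10},{"dx":-0.9,"dy":0.5,"dz":0,"wx":0,"wy":0,"wz":0,"claw":10},{"dx":-0.9,"dy":0.6,"dz":0,"wx":0,"wy":0,"wz":0,"claw":10},{"dx":0,"dy":0,"dz":0,"wx":0,"wy":0,"wz":0,"claw":10}]' 60
python3 - <<'E'
from h import *
st(); arc(.35,7)
g=cam("wrist"); cv2.imwrite("pics/w6.png",g["frame"])
g=cam("top"); f=g["frame"]; cv2.imwrite("pics/t6.png",cv2.resize(f[120:260,290:430],None,fx=4,fy=4,interpolation=2))
E
```

```text
clock: 19.32
position: [0.4482, -0.2154, 0.0883]
tool_rot: [3.139, 0.0, 1.246]
force: [2.2, -0.0, 9.8]
grip_width: 0.0165
finger_force: 59.6
19.32 [ 0.4482 -0.2154  0.0883] [3.139 0.    1.246] [ 0.62  0.56 -0.38  2.04  0.36  0.61 -0.33] 0.0165 [ 2.2 -0.   9.8] 59.6
angle 3.4647395955928992 r 0.10505845369213805
{"dx":-0.41,"dy":0.33} 3.51
{"dx":-0.39,"dy":0.35} 3.56
{"dx":-0.38,"dy":0.37} 3.61
{"dx":-0.36,"dy":0.38} 3.66
{"dx":-0.34,"dy":0.40} 3.71
{"dx":-0.32,"dy":0.42} 3.76
{"dx":-0.30,"dy":0.43} 3.81
```

View pics/t6.png

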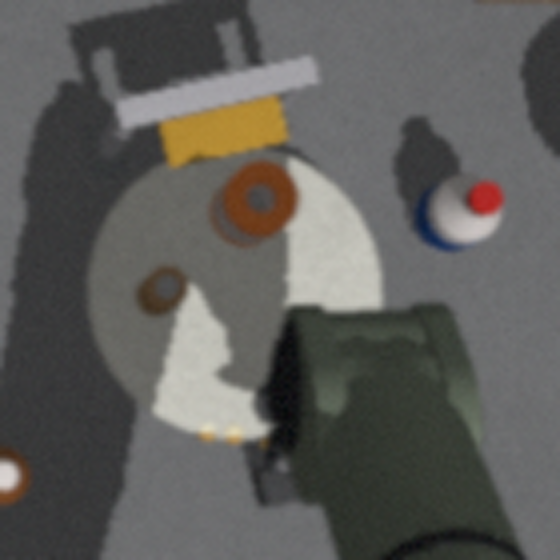

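The carousel follows the arm: the orange roll is at (260,200), just right of the line to the gate. Nothing else has moved. Next come small steps over the stud.

```bash
python3 -m handwheel '[{"dx":-0.4,"dy":0.3,"dz":0,"wx":0,"wy":0,"wz":0,"claw":10},{"dx":-0.4,"dy":0.4,"dz":0,"wx":0,"wy":0,"wz":0,"claw":10},{"dx":-0.4,"dy":0.4,"dz":0,"wx":0,"wy":0,"wz":0,"claw":10},{"dx":-0.4,"dy":0.4,"dz":0,"wx":0,"wy":0,"wz":0,"claw":10}]' 80
python3 -m handwheel '[{"dx":-0.3,"dy":0.4,"dz":0,"wx":0,"wy":0,"wz":0,"claw":10},{"dx":0,"dy":0,"dz":0,"wx":0,"wy":0,"wz":0,"claw":10}]'
python3 -c "
from h import *
st(); arc(.15,3)"
```

```text
clock: 19.92
position: [0.4565, -0.2337, 0.0882]
tool_rot: [3.141, -0.001, 1.247]
force: [-2.3, 9.9, 16.1]
grip_width: 0.0161
finger_force: 78.1
clock: 20.18
position: [0.4598, -0.2388, 0.0883]
tool_rot: [3.14, 0.0, 1.246]
force: [0.9, 0.3, 9.7]
grip_width: 0.0161
finger_force: 78.0
20.18 [ 0.4598 -0.2388  0.0883] [3.14  0.    1.246] [ 0.65  0.59 -0.38  1.98  0.35  0.64 -0.29] 0.0161 [0.9 0.3 9.7] 78.0
angle 3.7147958216772117 r 0.10476165166083783
{"dx":-0.34,"dy":0.40} 3.76
{"dx":-0.30,"dy":0.43} 3.81
{"dx":-0.27,"dy":0.45} 3.86
```

```bash
python3 -m handwheel '[{"dx":-0.2,"dy":0.2,"dz":0,"wx":0,"wy":0,"wz":0,"claw":10},{"dx":-0.2,"dy":0.2,"dz":0,"wx":0,"wy":0,"wz":0,"claw":10}]'
python3 -m handwheel '[{"dx":-0.15,"dy":0.2,"dz":0,"wx":0,"wy":0,"wz":0,"claw":10},{"dx":-0.15,"dy":0.2,"dz":0,"wx":0,"wy":0,"wz":0,"claw":10}]'
python3 -m handwheel '[{"dx":-0.15,"dy":0.2,"dz":0,"wx":0,"wy":0,"wz":0,"claw":10},{"dx":0,"dy":0,"dz":0,"wx":0,"wy":0,"wz":0,"claw":10}]'
```

```text
clock: 20.42
position: [0.463, -0.2437, 0.0884]
tool_rot: [3.138, -0.0, 1.247]
force: [7.3, 0.7, 2.7]
grip_width: 0.0164
finger_force: 77.9
clock: 20.68
position: [0.4654, -0.2468, 0.0883]
tool_rot: [3.14, -0.001, 1.247]
force: [-0.7, 12.4, 15.4]
grip_width: 0.0162
finger_force: 78.8
clock: 20.92
position: [0.4666, -0.2484, 0.0883]
tool_rot: [3.141, -0.001, 1.248]
force: [0.5, 9.9, 11.9]
grip_width: 0.0161
finger_force: 78.8
```

A forward pull followed by resistance shows it dropped into the notch. Release and withdraw upward.

```bash
python3 -m handwheel '[{"dx":0.1,"dy":-0.15,"dz":0,"wx":0,"wy":0,"wz":0,"claw":10},{"dx":0,"dy":0,"dz":0,"wx":0,"wy":0,"wz":0,"claw":40},{"dx":0,"dy":0,"dz":0,"wx":0,"wy":0,"wz":0,"claw":60},{"dx":0,"dy":0,"dz":0,"wx":0,"wy":0,"wz":0,"claw":60},{"dx":0,"dy":0,"dz":-2,"wx":0,"wy":0,"wz":0,"claw":60},{"dx":0,"dy":0,"dz":-4,"wx":0,"wy":0,"wz":0,"claw":60},{"dx":0,"dy":0,"dz":-5,"wx":0,"wy":0,"wz":0,"claw":60},{"dx":0,"dy":0,"dz":-5,"wx":0,"wy":0,"wz":0,"claw":60}]'
python3 -m handwheel '[{"dx":-4,"dy":2,"dz":-2,"wx":0,"wy":0,"wz":0,"claw":60},{"dx":-5,"dy":2,"dz":0,"wx":0,"wy":0,"wz":0,"claw":60},{"dx":-5,"dy":2,"dz":0,"wx":0,"wy":0,"wz":0,"claw":60},{"dx":-3,"dy":1,"dz":0,"wx":0,"wy":0,"wz":0,"claw":60},{"dx":0,"dy":0,"dz":0,"wx":0,"wy":0,"wz":0,"claw":60}]'
python3 - <<'E'
from h import *
st()
g=cam("top"); f=g["frame"]; cv2.imwrite("pics/t7.png",cv2.resize(f[115:270,200:420],None,fx=3.6,fy=3.6,interpolation=2))
for X in [(.548,-.182,.042)]: print(proj(g,X))
E
```

```text
clock: 21.92
position: [0.4647, -0.248, 0.2488]
tool_rot: [-3.141, -0.0, 1.247]
force: [1.4, -1.2, -0.4]
grip_width: 0.0515
finger_force: 0.0
clock: 22.55
position: [0.4762, -0.4338, 0.2664]
tool_rot: [-3.141, 0.0, 1.243]
force: [-0.4, 0.6, -0.3]
grip_width: 0.0513
finger_force: 0.0
22.55 [ 0.4762 -0.4338  0.2664] [-3.141  0.     1.243] [ 0.91  0.55 -0.41  1.49  0.23  1.15  0.14] 0.0513 [-0.4  0.6 -0.3] 0.0
(np.float64(348.23358016179714), np.float64(191.9728066637896))
```

View pics/t7.png

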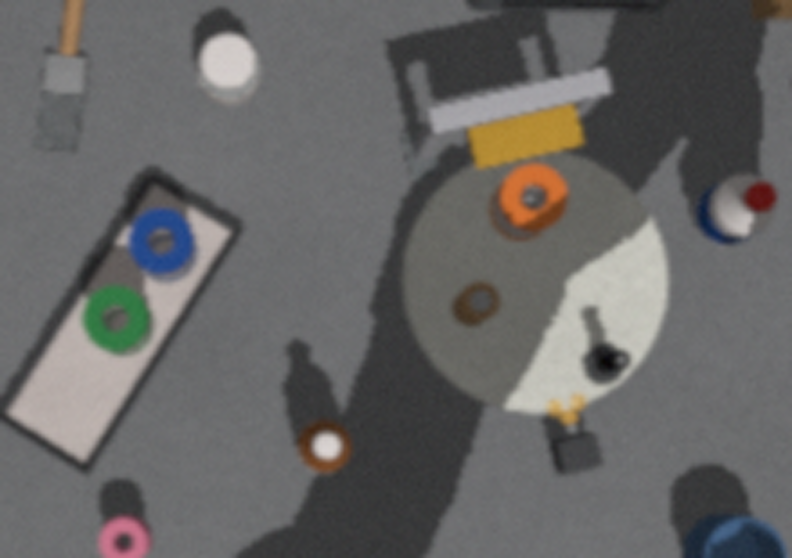

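The orange roll is at (534,197), centred in front of the yellow gate. The detent roller at (567,412) sits between its two studs. The blue and green rolls, the bottles and the other objects stand where they were, and the arm is clear.

```bash
python3 -c "
from workcell import job_done
print(job_done())"
```

```text
the job is handed in; nothing more can be done
None
```

The orange roll is fully down on the spindle, the carousel is in its detent with that roll under the yellow gate, and the job was handed in at about 22.6 s with the arm clear; no verdict came back.

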